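# Unpile the bead containers into their trays

## Task

The class is over and the lidded bead containers have been left in a pile: take the pile apart and put each one away, standing flat and the right way up on the floor of the pink tray of its own size: the long clear case in the long tray, the square box in the large square tray, the round jar in the medium tray and the little tin in the smallest. Keep them upright and set them down rather than dropping them, and leave the wire spool standing among the trays and the black-handled pliers beyond the trays where they are.

Things in the scene. Friction and masses are not known exactly. Their poses are not given: they have to be found in the camera images.
- case: long flat bead case of clear plastic with a flush lid and pale beads in five compartments, 170 x 64 x 30 mm high, loose, about 0.2 kg; the bottom of the pile, lying on the table. Origin: centre of its underside; x along its length, y across its 64 mm width, z up.
- box: square clear plastic box with a white lid, 64 x 64 x 40 mm high, loose, about 0.13 kg; starts on one half of the case, its sides roughly along the case's. Origin: centre of its underside; x and y square to its sides, z up.
- jar: round glass jar with an aluminium screw lid, 46 mm diameter, 40 mm high, loose, about 0.12 kg; starts on the other half of the case, its axis about 90 mm from the box's middle. Origin: centre of its underside; z up along its axis.
- tin: small round aluminium tin, 30 mm diameter, 32 mm high, loose, about 0.05 kg; starts on top of the box. Origin: centre of its underside; z up along its axis.
- tray_long: Long shallow open jewellery-sorting tray in pale pink plastic with a felt floor, fixed to the table; its clear inside is 188 x 82 mm, outside 194 x 88 mm; walls and floor 3 mm thick, rim 10 mm above the table. It is the tray for the long case. Origin: centre of its underside, on the table (the floor inside is 3 mm above it); x along its length, z up.
- tray_large: Large square shallow open jewellery-sorting tray in pale pink plastic with a felt floor, fixed to the table; its clear inside is 82 x 82 mm, outside 88 x 88 mm; walls and floor 3 mm thick, rim 10 mm above the table. It is the tray for the square box. Origin: centre of its underside, on the table (the floor inside is 3 mm above it); x and y square to its walls, z up.
- tray_medium: Medium square shallow open jewellery-sorting tray in pale pink plastic with a felt floor, fixed to the table; its clear inside is 62 x 62 mm, outside 68 x 68 mm; walls and floor 3 mm thick, rim 10 mm above the table. It is the tray for the round jar. Origin: centre of its underside, on the table (the floor inside is 3 mm above it); x and y square to its walls, z up.
- tray_small: Smallest square shallow open jewellery-sorting tray in pale pink plastic with a felt floor, fixed to the table; its clear inside is 46 x 46 mm, outside 52 x 52 mm; walls and floor 3 mm thick, rim 10 mm above the table. It is the tray for the little tin. Origin: centre of its underside, on the table (the floor inside is 3 mm above it); x and y square to its walls, z up.
- spool: bystander: spool of copper wire with white flanges standing loose on end among the trays, 52 mm diameter, 36 mm high. Leave it alone. Origin: centre of its underside; z up.
- pliers: bystander: small jewellery pliers with black handles lying loose and flat on the table on the far side (away from the robot) of the trays and the pile, about 150 mm long, 55 mm wide, 11 mm high. Leave them alone. Origin: on the table near their middle; y along them towards the jaws, z up.
There are look-alikes about, which are no part of the job. Several things have the shape of the tin; the one meant has the colours described above.

How it is judged:
At the end, for the whole second after the job is handed in: each container stands in its own tray (case in the long, box in the large square, jar in the medium, tin in the smallest): its middle within 14 mm of the tray's, its underside less than 6 mm above the tray's underside (it rests on the 3 mm floor, not on a rim), tilted less than 0.1 rad, and at rest (horizontal distance between case and tray_long below 0.014 m and z of case in the frame of tray_long below 0.006 m and angle between each of case, box, jar, tin's own z axis and vertical below 0.1 rad and linear speed of each of case, box, jar, tin below 0.03 m/s and horizontal distance between box and tray_large below 0.014 m and z of box in the frame of tray_large below 0.006 m and horizontal distance between jar and tray_medium below 0.014 m and z of jar in the frame of tray_medium below 0.006 m and horizontal distance between tin and tray_small below 0.014 m and z of tin in the frame of tray_small below 0.006 m); the robot touches nothing.
It fails at once if a container is tipped over (tilted more than 0.6 rad) (angle between any of case, box, jar, tin's own z axis and vertical above 0.6 rad).
It fails at once if a container is dropped into its tray (still moving faster than 0.7 m/s when it is within 20 mm of the tray's floor, as after a fall of 25 mm or more) ((horizontal distance between case and tray_long below 0.04 m and z of case in the frame of tray_long below 0.023 m and linear speed of case above 0.7 m/s) or (horizontal distance between box and tray_large below 0.04 m and z of box in the frame of tray_large below 0.023 m and linear speed of box above 0.7 m/s) or (horizontal distance between jar and tray_medium below 0.04 m and z of jar in the frame of tray_medium below 0.023 m and linear speed of jar above 0.7 m/s) or (horizontal distance between tin and tray_small below 0.04 m and z of tin in the frame of tray_small below 0.023 m and linear speed of tin above 0.7 m/s)).
It fails at once if the spool is moved more than 25 mm or knocked over (distance of spool from where it was at the start of the episode above 0.025 m or angle between spool's own z axis and vertical above 0.5 rad).
It fails at once if the pliers are moved more than 25 mm (distance of pliers from where it was at the start of the episode above 0.025 m).
It also fails if it takes over 112 s, if anything falls off the work surface, if the arm or the gripper's body presses on something with over 40 N, if the wrist force passes 120 N, or if a joint passes its speed limit or range.

## Robot

A 6-joint arm with a two-finger parallel gripper is mounted at the origin on the work surface. World frame = base frame: x ahead of the robot, y to its left, z up, the work surface at z = 0. Lengths are in m, angles in rad, forces in N, time in s.
With the tool pointing down it reaches from about 0.35 to 0.85 m from the base axis. Payload 8.1 kg.
Tool frame: the origin (TCP) lies between the finger pads; the fingertips stand 25 mm ahead of it and the grasp point (between the pads) lies 6 mm ahead of it; z points along the fingers, y is the line along which they close (so a half turn about z gives the same grasp; the last joint's range is limited). The gripper opens to 85 mm and grips with 20 to 120 N. Pads are 22 mm wide; open, the fingers measure 114 mm over their backs; the gripper's body (76 mm by 85 mm) begins 54 mm behind the grasp point. The pads swing forward as they close: fully open they stand 13 mm farther back than shut.
Start: joints at [1.211, 0.13, 1.488, -0, 1.523, -0.085], TCP at [0.163, 0.577, 0.256] pointing down, gripper open.
Joint ranges: [-2.96, 2.96], [-0.89, 2.26], [0.02, 2.5], [-1.34, 4.48], [0, 2.73], [-2.66, 2.66]. Speed limits (rad/s): [2.39, 2.39, 2.79, 3.14, 3.14, 3.14].

## Interface

Orientations are given as a rotation vector (axis times angle).
In Python, from rig import env, capture, camera_model, close_job, look_for gives the robot as it stands. The module is installed in compiled form; this text tells all that it offers.
- The arm moves only by the tool step_arm, never from a script. Its argument "rows" is a list that holds one entry, the list of rows, each a list of 7 numbers: the shift along the tool's x, y, z normalised to -1 to 1, where 1 is 1 m, then the turn, a rotation vector about the tool's x, y, z normalised to -1 to 1, where 1 is 30 degrees, then the closure, from 0 (fully open) to 1 (shut). In form: [[[tx, ty, tz, rx, ry, rz, hand], ...]]. A call has exactly 8 rows; each row is the pose to reach, as a shift and turn from the pose commanded when the call began, along the tool's axes at that moment; what a row does not reach only later rows make up. A row lasts 1/12 s, in which the tool goes at most 41.7 mm and 7.16 degrees, less where a joint would pass 70% of its speed; a pose out of reach is approached as far as the arm can. A call with a number of a shift or a turn outside -1 to 1 is refused whole. A call with a gripper value outside its range is refused whole. The fingers move at their own pace and stop on an object; the grip force is fixed at half the most. Time passes only in rows, so rows that repeat a pose let the fingers close, or fill a call up. It gives the time, the measured TCP pose, the force, the opening and the grip force at its end, in the units of the state.
- env.get_state(): the state, without advancing time (a new reading comes with each control period).
- capture(name): name is "scene" or "top"; returns the picture (420x560x3 uint8, red, green, blue); there is no depth.
- camera_model(name): a dict with "K" (3x3 intrinsics, pixels), "R" (3x3) and "t" (3): a world point X has camera coordinates R X + t. Camera axes: x right, y down, z forward; pixel columns grow to the right and rows downward; lengths in m; the calibration is good to about 2 mm. A picture is of the moment at which its call begins. camera_model takes no time and is no camera call.
- close_job(): hands the job in; it is judged then, once.
Trained networks look in the newest picture that a camera, given by its name, has taken for a name from the list of things; names that differ only in an ending like _2 or _b are one class to them, and where a whole thing is asked for, a point or a joint stands for the part that bears it (a point fixed in the world has none). Each returns a list of dicts, best first, with "confidence" (0 to 1); they miss things now and then, are a little off and sometimes report something else, mostly with a low value. They report only what shows in the picture. A call takes as long as a camera call. They do not tell look-alikes from the thing itself.
- look_for(name, camera): "point" ([row, column] in pixels, amid what is visible of it).
The state is a dict: "time": time; "joint_pos": joint angles; "dq": joint speeds; "tau": joint torques, N m; "tool_pos": TCP position; "orientation": TCP orientation; "contact_force": force on the tool from outside, world axes, zero at the start; "wrist_torque": the same for the moment, N m; "grip_width": finger opening in m; "grip_force": force on a finger pad.
Only numpy, scipy, OpenCV 4.12 (cv2) and the standard library are available. Lean on these libraries where they do the work, as an engineer would, in place of code of your own. Each camera call takes 0.05 s, during which the arm holds its last target. There are 200 camera calls.

## Working session

There is one attempt and no reset: what is moved stays moved. The work goes in short steps, Python scripts to look and compute and a tool call to move; the robot and the scene stay as the last step left them, time stands still between calls to the robot, and variables do not carry over. Pictures are saved under pics/ and viewed, at most 14 in all, crops included, and the job is handed in when it is done.

Besides the shell and the picture viewer there is one more tool, called after "Emit:" as a command line: name --argument value ..., lists and objects as JSON in quotes. step_arm: Moves the arm, as the interface text tells. Its arguments: {"type":"object","properties":{"rows":{"type":"array"}},"required":["rows"]}

```bash
mkdir -p pics; python3 - <<'E'
from rig import *
import cv2,numpy as np
for n in("scene","top"):
    cv2.imwrite(f"pics/{n}0.png",capture(n)[:,:,::-1])
    m=camera_model(n);print(n,np.round(m["K"],1).tolist(),np.round(m["R"],3).tolist(),np.round(m["t"],3).tolist())
    for k in "case box jar tin tray_long tray_large tray_medium tray_small spool pliers".split():
        print(k,[(np.round(d["point"]).tolist(),round(d["confidence"],2)) for d in look_for(k,n)[:4]])
print(env.get_state())
E
```

```text
scene [[430.0, 0.0, 273.6], [0.0, 430.0, 212.5], [0.0, 0.0, 1.0]] [[-0.517, 0.856, -0.017], [0.626, 0.365, -0.689], [-0.584, -0.367, -0.724]] [0.299, -0.295, 1.229]
case [([231.0, 264.0], 0.6)]
box [([214.0, 265.0], 0.74)]
jar [([179.0, 273.0], 0.58), ([200.0, 220.0], 0.45)]
tin [([197.0, 257.0], 0.84), ([264.0, 287.0], 0.82), ([249.0, 234.0], 0.71), ([262.0, 251.0], 0.56)]
tray_long [([200.0, 219.0], 0.73)]
tray_large [([255.0, 369.0], 0.96), ([184.0, 272.0], 0.23)]
tray_medium [([239.0, 308.0], 0.81)]
tray_small [([289.0, 422.0], 0.65)]
spool [([168.0, 187.0], 0.87)]
pliers [([302.0, 289.0], 0.92)]
top [[408.1, 0.0, 280.0], [0.0, 408.1, 203.6], [0.0, 0.0, 1.0]] [[0.003, -1.0, -0.011], [-0.987, -0.001, -0.162], [0.162, 0.011, -0.987]] [0.015, 0.587, 0.919]
case [([247.0, 310.0], 0.73)]
box [([221.0, 301.0], 0.64)]
jar [([260.0, 316.0], 0.9)]
tin [([217.0, 315.0], 0.56), ([182.0, 289.0], 0.45)]
tray_long [([236.0, 356.0], 0.97)]
tray_large [([242.0, 214.0], 0.66)]
tray_medium [([229.0, 260.0], 0.73), ([236.0, 355.0], 0.25)]
tray_small [([229.0, 168.0], 0.98), ([217.0, 314.0], 0.62)]
spool [([245.0, 411.0], 0.66)]
pliers [([156.0, 250.0], 0.83)]
{'time': 1.1, 'joint_pos': array([ 1.21059314e+00,  1.30370332e-01,  1.48819170e+00,  3.04320003e-06,
        1.52300508e+00, -8.54029194e-02]), 'dq': array([-9.68311716e-05, -1.14488958e-03, -4.01876867e-04,  2.30192585e-03,
       -3.88696104e-04, -1.02291994e-03]), 'tau': array([-4.81743391e-04, -5.69330263e+01, -5.00882399e+01,  2.16961416e-05,
        1.23936032e-03, -4.48430967e-06]), 'tool_pos': array([0.16279495, 0.57750133, 0.25631452]), 'orientation': array([4.30298209e-01, 3.11198185e+00, 4.01775936e-05]), 'contact_force': array([-0.42429972, -0.03104646,  0.09468479]), 'wrist_torque': array([ 0.02578343, -0.02191605, -0.04943924]), 'grip_force': 0.0, 'grip_width': 0.08527355252974106}
```

View pics/top0.png

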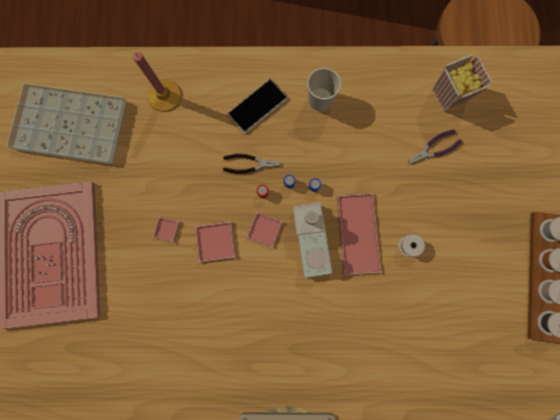

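View pics/scene0.png

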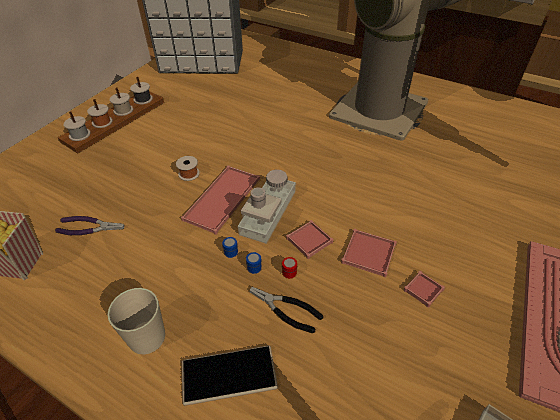

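The top picture shows the trays: small (229,167), large (242,216), medium (229,265), long (235,360). The pile is at (240,312), the spool at (245,411) and the pliers at (163,252).

Tin candidates: blue (181,290), blue (184,315), red (190,263), and the aluminium one on the box (217,312). I choose the aluminium one and will check it in a close crop.

```bash
python3 - <<'E'
import cv2,numpy as np
a=cv2.imread("pics/top0.png")[170:295,140:400];b=cv2.imread("pics/scene0.png")[150:290,170:330]
cv2.imwrite("pics/c1.png",cv2.resize(a,None,fx=3,fy=3,interpolation=2))
cv2.imwrite("pics/c2.png",cv2.resize(b,None,fx=4,fy=4,interpolation=2))
E
```

```text
(no output)
```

View pics/c1.png

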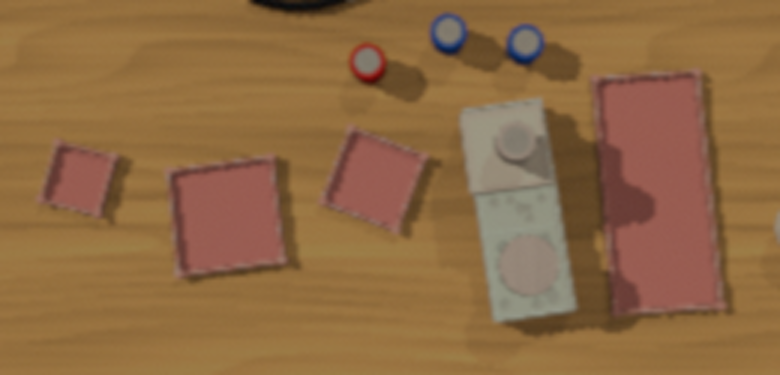

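View pics/c2.png

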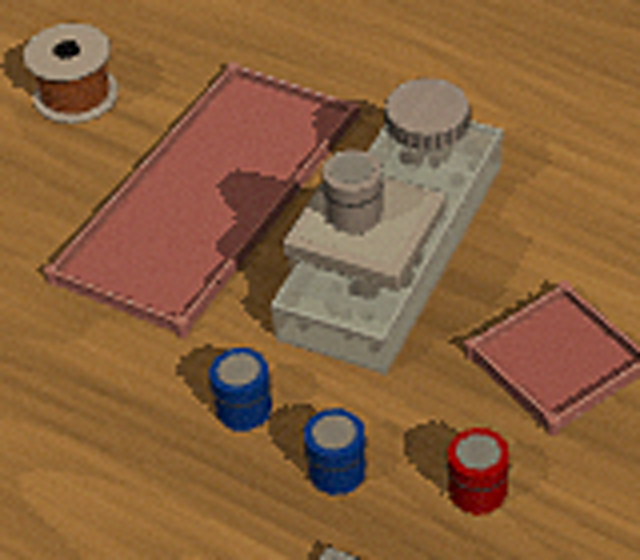

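The crops confirm it. The aluminium tin stands on the box, at top crop (516,139). The blue and red ones stand on the table. Next I measure everything.

```bash
cat >h.py <<'E'
from rig import *
import cv2,numpy as np
def unproj(n,uv,z):
    m=camera_model(n);K,R,t=map(np.array,(m["K"],m["R"],m["t"]))
    uv=np.atleast_2d(uv).astype(float);d=np.c_[uv,np.ones(len(uv))]@np.linalg.inv(K).T@R
    c=-R.T@t;return (c+d*((z-c[2])/d[:,2])[:,None])[:,:2]
def rect(P):
    (c,s,a)=cv2.minAreaRect((np.array(P)*1000).astype(np.float32));return np.round(c,1),np.round(s,1),round(a,1)
def pinks(n,img):
    hsv=cv2.cvtColor(img,cv2.COLOR_RGB2HSV);H,S,V=hsv[...,0],hsv[...,1],hsv[...,2]
    m=(((H<6)|(H>165))&(S>60)&(V>50)).astype(np.uint8)
    m=cv2.morphologyEx(m,cv2.MORPH_CLOSE,np.ones((3,3)))
    return cv2.findContours(m,0,cv2.CHAIN_APPROX_NONE)[0]
E
python3 - <<'E'
from h import *
for n in("top","scene"):
    img=cv2.imread(f"pics/{n}0.png")[:,:,::-1].copy()
    for c in pinks(n,img):
        if 250<cv2.contourArea(c)<5000: print(n,cv2.contourArea(c),*rect(unproj(n,c[:,0],.01)))
T=lambda l:np.array(l)/3+[140-.33,170-.33]
S=lambda l:np.array(l)/4+[170-.37,150-.37]
print("box top",rect(unproj("top",T([(461,109),(541,98),(556,185),(471,194)]),.07)))
print("box scene",rect(unproj("scene",S([(285,240),(343,168),(446,203),(400,280)]),.07)), unproj("scene",S([(285,240),(446,203),(400,280)]),.07))
print("tin",unproj("top",T([(516,139)]),.102),unproj("scene",S([(353,168)]),.102))
print("jar",unproj("top",T([(528,265)]),.07),unproj("scene",S([(428,106)]),.07))
print("case top",unproj("top",T([(494,322),(577,311),(471,194),(555,187)]),.03))
print("case scene far,far,near",unproj("scene",S([(273,305),(387,345),(503,130)]),.03))
print("spool",unproj("top",[(412,245)],.036))
E
```

```text
top 1012.5 [500.2 173.8] [80.6 81.3] 7.3
top 271.5 [530.1 296.6] [42.5 43.6] 76.2
top 2819.5 [451.3 582. ] [226.3  98.7] 6.0
top 555.5 [530.1  55.6] [59.8 61.2] 69.2
top 353.0 [448.  665.9] [255.7  37. ] 3.2
top 2426.5 [ 520.8 -173.1] [186.1  82.1] 3.9
top 256.5 [939.6 361.5] [129.5  18.9] 33.8
scene 655.0 [533.2 299. ] [53.8 58.7] 76.7
scene 1488.5 [503.6 178.1] [95. 88.] 8.1
scene 825.5 [533.9  59.3] [72.2 71.5] 69.4
scene 581.0 [ 837.1 -466. ] [210.7  42.3] 68.7
scene 2290.5 [ 525.5 -169.5] [199.1  91.7] 4.4
box top (array([549.7, -51.2]), array([68. , 65.2]), 6.5)
box scene (array([550.2, -44.1]), array([58.8, 64.6]), 5.2) [[ 0.58237312 -0.07355461]
 [ 0.51890268 -0.01693453]
 [ 0.57651432 -0.0092636 ]]
tin [[ 0.55065487 -0.0551031 ]] [[ 0.54856555 -0.05291041]]
jar [[ 0.4590951  -0.06538942]] [[ 0.459475   -0.06322122]]
case top [[ 0.41609256 -0.04140241]
 [ 0.42476816 -0.10629891]
 [ 0.51613774 -0.02379589]
 [ 0.52185122 -0.0905422 ]]
case scene far,far,near [[ 0.59366806 -0.07686164]
 [ 0.58695758 -0.011671  ]
 [ 0.41724642 -0.0393291 ]]
spool [[ 0.49109493 -0.29465479]]
```

Poses in world mm, checked against the given sizes and both cameras:
- **Tin:** (550,-54)
- **Box:** (550,-49), 7°
- **Jar:** (459,-64)
- **Case:** (505,-59), 10°
- **Trays:** long (522,-172) at 4°, large (501,176) at 7.5°, medium (531,58), small (531,298)

Now I work out the moves.

```bash
cat >g.py <<'E'
import sys,numpy as np
from rig import env
from scipy.spatial.transform import Rotation as R
# args: x,y,z,yaw(deg of tool y) ... : each waypoint printed relative to current pose
s=env.get_state();p=np.array(s["tool_pos"]);Q=R.from_rotvec(s["orientation"])
print(round(s["time"],2),np.round(p,4),"w",round(s["grip_width"],4))
for a in sys.argv[1:]:
    x,y,z,w=map(float,a.split(","));w=np.radians(w);Y=np.array([np.cos(w),np.sin(w),0]);Z=np.array([0,0,-1.])
    D=R.from_matrix(np.c_[np.cross(Y,Z),Y,Z])
    print(a,np.round(Q.inv().apply(np.array([x,y,z])-p),4),np.round((Q.inv()*D).as_rotvec()*6/np.pi,4))
E
python3 g.py .35,.3,.23,97 .55,-.054,.22,97
```

```text
1.1 [0.1628 0.5775 0.2563] w 0.0853
.35,.3,.23,97 [-0.2555 -0.2163  0.0263] [ 0.      0.     -0.7582]
.55,-.054,.22,97 [-0.544  -0.5027  0.0363] [ 0.      0.     -0.7582]
```

Emit:
step_arm --rows '[[[-0.03,-0.028,0,0,0,-0.2,0],[-0.06,-0.055,0,0,0,-0.4,0],[-0.09,-0.083,0,0,0,-0.6,0],[-0.12,-0.11,0.01,0,0,-0.758,0],[-0.15,-0.138,0.01,0,0,-0.758,0],[-0.18,-0.166,0.01,0,0,-0.758,0],[-0.21,-0.194,0.02,0,0,-0.758,0],[-0.234,-0.217,0.02,0,0,-0.758,0]]]'

```text
time: 1.77
tool_pos: [0.3296, 0.3026, 0.2351]
orientation: [0.191, -3.135, 0.001]
contact_force: [0.3, 0.9, -0.3]
grip_width: 0.0854
grip_force: 0.0
```

```bash
python3 g.py .55,-.054,.22,97
```

```text
1.77 [0.3296 0.3026 0.2351] w 0.0854
.55,-.054,.22,97 [-0.1755 -0.3808  0.0154] [-0.0017 -0.0011 -0.0008]
```

Emit:
step_arm --rows '[[[-0.017,-0.037,0,0,0,0,0],[-0.034,-0.074,0,0,0,0,0],[-0.051,-0.111,0,0,0,0,0],[-0.068,-0.148,0,0,0,0,0],[-0.085,-0.185,0,0,0,0,0],[-0.102,-0.222,0,0,0,0,0],[-0.119,-0.259,0,0,0,0,0],[-0.136,-0.296,0,0,0,0,0]]]'

```text
time: 2.43
tool_pos: [0.501, 0.0259, 0.2366]
orientation: [-0.191, 3.135, -0.0]
contact_force: [1.3, 0.6, 0.7]
grip_width: 0.0856
grip_force: 0.0
```

```bash
python3 g.py .55,-.054,.17,97
```

```text
2.43 [0.501  0.0259 0.2366] w 0.0856
.55,-.054,.17,97 [-0.0389 -0.0852  0.0667] [-0.0001  0.0018 -0.0006]
```

Emit:
step_arm --rows '[[[-0.013,-0.028,0.02,0,0,0,0],[-0.026,-0.056,0.045,0,0,0,0],[-0.038,-0.084,0.066,0,0,0,0],[-0.038,-0.084,0.066,0,0,0,0],[-0.038,-0.084,0.066,0,0,0,0],[-0.038,-0.084,0.066,0,0,0,0],[-0.038,-0.084,0.066,0,0,0,0],[-0.038,-0.084,0.066,0,0,0,0]]]'

```text
time: 3.1
tool_pos: [0.5487, -0.0499, 0.1719]
orientation: [-0.194, 3.133, -0.001]
contact_force: [0.7, 1.1, 0.6]
grip_width: 0.085
grip_force: 0.0
```

```bash
python3 g.py .55,-.054,.107,97; python3 -c "
from h import *
cv2.imwrite('pics/s2.png',cv2.resize(capture('scene')[60:300,140:440,::-1],None,fx=2.5,fy=2.5))"
```

```text
3.1 [ 0.5487 -0.0499  0.1719] w 0.085
.55,-.054,.107,97 [-0.0007 -0.0042  0.0649] [-0.0012  0.0048  0.0025]
```

View pics/s2.png

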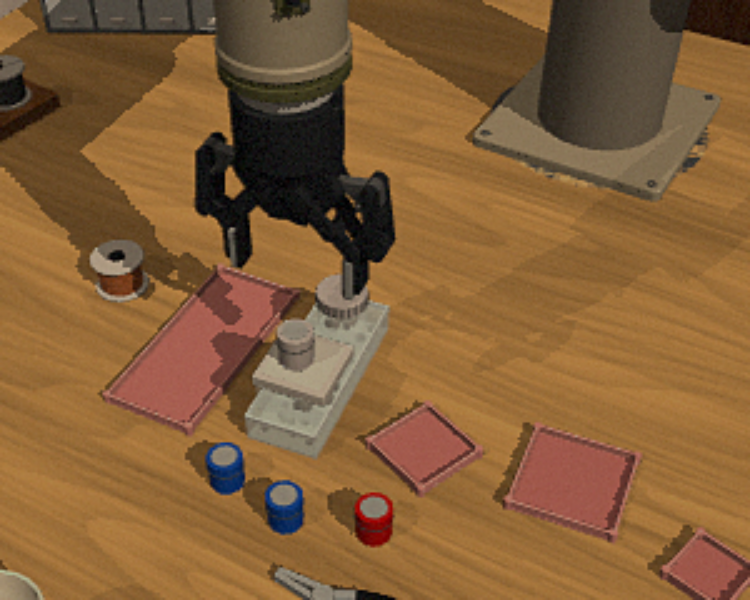

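The gripper stands above the tin at (295,345) in this crop, with the fingers closing across the case. I go down and close.

Emit:
step_arm --rows '[[[0,-0.002,0.02,0,0,0,0],[0,-0.003,0.04,0,0,0,0],[0,-0.003,0.055,0,0,0,0],[0,-0.003,0.066,0,0,0,0],[0,-0.003,0.066,0,0,0,0],[0,-0.003,0.066,0,0,0,0.4],[0,-0.003,0.066,0,0,0,0.8],[0,-0.003,0.066,0,0,0,0.8]]]'

```text
time: 3.82
tool_pos: [0.5496, -0.0539, 0.106]
orientation: [-0.192, 3.133, -0.001]
contact_force: [1.0, -0.5, 0.0]
grip_width: 0.0515
grip_force: 0.0
```

Emit:
step_arm --rows '[[[0,0,0,0,0,0,0.8],[0,0,0,0,0,0,0.8],[0,0,0,0,0,0,0.8],[0,0,0,0,0,0,0.8],[0,0,0,0,0,0,0.8],[0,0,0,0,0,0,0.8],[0,0,0,0,0,0,0.8],[0,0,0,0,0,0,0.8]]]'

```text
time: 4.48
tool_pos: [0.5494, -0.054, 0.1056]
orientation: [-0.192, 3.134, -0.001]
contact_force: [-1.0, 0.4, 6.1]
grip_width: 0.028
grip_force: 59.2
```

```bash
python3 g.py .55,-.05,.18,97 .5315,.2985,.18,97
```

```text
4.48 [ 0.5494 -0.054   0.1056] w 0.028
.55,-.05,.18,97 [-0.0012  0.0038 -0.0744] [-0.0012  0.004  -0.0002]
.5315,.2985,.18,97 [-0.0253  0.352  -0.0745] [-0.0012  0.004  -0.0002]
```

Emit:
step_arm --rows '[[[0,0,-0.01,0,0,0,0.8],[0,0,-0.03,0,0,0,0.8],[0,0.01,-0.06,0,0,0,0.8],[-0.003,0.04,-0.075,0,0,0,0.8],[-0.006,0.08,-0.075,0,0,0,0.8],[-0.009,0.12,-0.075,0,0,0,0.8],[-0.012,0.16,-0.075,0,0,0,0.8],[-0.015,0.2,-0.075,0,0,0,0.8]]]'

```text
time: 5.15
tool_pos: [0.5387, 0.1482, 0.1802]
orientation: [-0.191, 3.135, 0.0]
contact_force: [0.7, -0.0, 0.0]
grip_width: 0.0284
grip_force: 59.2
```

```bash
python3 g.py .5315,.2985,.10,97
```

```text
5.15 [0.5387 0.1482 0.1802] w 0.0284
.5315,.2985,.10,97 [-0.011   0.1501  0.0803] [ 0.0001  0.0015 -0.0014]
```

Emit:
step_arm --rows '[[[-0.003,0.037,0,0,0,0,0.8],[-0.006,0.075,0,0,0,0,0.8],[-0.009,0.112,0.02,0,0,0,0.8],[-0.011,0.148,0.04,0,0,0,0.8],[-0.011,0.148,0.06,0,0,0,0.8],[-0.011,0.148,0.08,0,0,0,0.8],[-0.011,0.148,0.08,0,0,0,0.8],[-0.011,0.148,0.08,0,0,0,0.8]]]'

```text
time: 5.82
tool_pos: [0.5308, 0.2943, 0.0984]
orientation: [0.192, -3.133, 0.002]
contact_force: [-0.9, -0.2, -0.3]
grip_width: 0.0277
grip_force: 59.3
```

```bash
python3 g.py .5315,.2985,.0395,97; python3 -c "
from h import *
cv2.imwrite('pics/s3.png',np.hstack([cv2.resize(capture('scene')[180:320,330:490,::-1],None,fx=2.5,fy=2.5),cv2.resize(capture('top')[170:310,100:260,::-1],None,fx=2.5,fy=2.5)]))"
```

```text
5.82 [0.5308 0.2943 0.0984] w 0.0277
.5315,.2985,.0395,97 [-0.0014  0.0041  0.0589] [-0.002  -0.0061  0.0003]
```

View pics/s3.png

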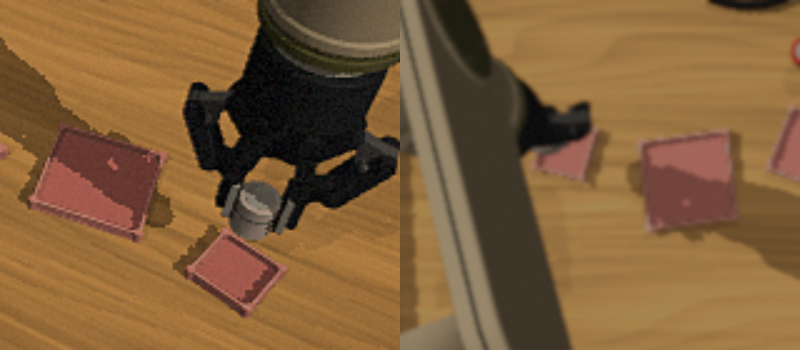

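The tin is held upright above the small tray. I lower it and release.

Emit:
step_arm --rows '[[[-0.001,0.003,0.02,0,0,0,0.8],[-0.001,0.003,0.035,0,0,0,0.8],[-0.001,0.003,0.045,0,0,0,0.8],[-0.001,0.003,0.052,0,0,0,0.8],[-0.001,0.003,0.056,0,0,0,0.8],[-0.001,0.003,0.058,0,0,0,0.8],[-0.001,0.003,0.058,0,0,0,0.8],[-0.001,0.003,0.058,0,0,0,0.8]]]'

```text
time: 6.58
tool_pos: [0.533, 0.298, 0.0421]
orientation: [-0.191, 3.135, 0.001]
contact_force: [0.4, 1.1, -0.5]
grip_width: 0.0278
grip_force: 59.2
```

```bash
python3 g.py .5315,.2985,.0385,97
```

```text
6.58 [0.533  0.298  0.0421] w 0.0278
.5315,.2985,.0385,97 [0.0015 0.0007 0.0036] [ 0.0006  0.0019 -0.0004]
```

Emit:
step_arm --rows '[[[0.001,0,0.002,0,0,0,0.8],[0.001,0,0.003,0,0,0,0.8],[0.001,0,0.003,0,0,0,0.8],[0.001,0,0.003,0,0,0,0.5],[0.001,0,0.003,0,0,0,0.3],[0.001,0,0.003,0,0,0,0.1],[0.001,0,0.003,0,0,0,0],[0.001,0,0.003,0,0,0,0]]]'

```text
time: 7.25
tool_pos: [0.5315, 0.2977, 0.0383]
orientation: [0.192, -3.136, 0.0]
contact_force: [-0.2, -0.4, -0.1]
grip_width: 0.0847
grip_force: 0.0
```

```bash
python3 g.py .53,.298,.2,97 .55,-.049,.17,97
```

```text
7.25 [0.5315 0.2977 0.0383] w 0.0847
.53,.298,.2,97 [ 0.0015  0.0005 -0.1617] [-0.0001 -0.     -0.0001]
.55,-.049,.17,97 [ 0.0239 -0.3464 -0.1317] [-0.0001 -0.     -0.0001]
```

Emit:
step_arm --rows '[[[0,0,-0.02,0,0,0,0],[0,0,-0.06,0,0,0,0],[0,0,-0.1,0,0,0,0],[0.001,-0.02,-0.13,0,0,0,0],[0.004,-0.06,-0.13,0,0,0,0],[0.007,-0.1,-0.13,0,0,0,0],[0.01,-0.14,-0.13,0,0,0,0],[0.013,-0.18,-0.13,0,0,0,0]]]'

```text
time: 7.92
tool_pos: [0.5404, 0.1161, 0.1687]
orientation: [-0.193, 3.135, -0.0]
contact_force: [0.7, 0.1, -0.5]
grip_width: 0.0852
grip_force: 0.0
```

```bash
python3 g.py .55,-.049,.12,97;python3 -c "
from h import *
cv2.imwrite('pics/s4.png',np.hstack([cv2.resize(capture('scene')[130:320,200:460,::-1],None,fx=1.5,fy=1.5),cv2.resize(capture('top')[150:340,140:400,::-1],None,fx=1.5,fy=1.5)]))"
```

```text
7.92 [0.5404 0.1161 0.1687] w 0.0852
.55,-.049,.12,97 [ 0.0108 -0.165   0.0487] [-0.0001  0.0017  0.0015]
```

View pics/s4.png

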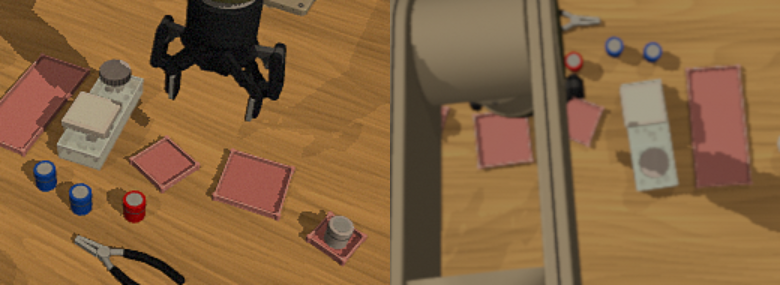

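The tin stands in the small tray (340,232), and the box and jar haven't moved. Next is the box.

Emit:
step_arm --rows '[[[0.003,-0.04,0,0,0,0,0],[0.006,-0.08,0,0,0,0,0],[0.009,-0.12,0.01,0,0,0,0],[0.011,-0.15,0.03,0,0,0,0],[0.011,-0.163,0.048,0,0,0,0],[0.011,-0.163,0.048,0,0,0,0],[0.011,-0.163,0.048,0,0,0,0],[0.011,-0.163,0.048,0,0,0,0]]]'

```text
time: 8.68
tool_pos: [0.5499, -0.0446, 0.121]
orientation: [-0.192, 3.135, 0.001]
contact_force: [-0.0, 0.7, 0.2]
grip_width: 0.0854
grip_force: 0.0
```

```bash
python3 g.py .55,-.049,.062,97
```

```text
8.68 [ 0.5499 -0.0446  0.121 ] w 0.0854
.55,-.049,.062,97 [ 0.0004 -0.0044  0.059 ] [0.0008 0.001  0.0007]
```

Emit:
step_arm --rows '[[[0,-0.003,0,0,0,0,0],[0,-0.003,0.015,0,0,0,0],[0,-0.003,0.03,0,0,0,0],[0,-0.003,0.045,0,0,0,0],[0,-0.003,0.055,0,0,0,0],[0,-0.003,0.058,0,0,0,0],[0,-0.003,0.058,0,0,0,0],[0,-0.003,0.058,0,0,0,0.1]]]'

```text
time: 9.35
tool_pos: [0.5505, -0.0483, 0.0632]
orientation: [-0.193, 3.135, -0.0]
contact_force: [-0.2, 1.6, 0.3]
grip_width: 0.0773
grip_force: 0.0
```

Emit:
step_arm --rows '[[[0,0,0,0,0,0,0.2],[0,0,0,0,0,0,0.25],[0,0,0,0,0,0,0.3],[0,0,0,0,0,0,0.35],[0,0,0,0,0,0,0.4],[0,0,0,0,0,0,0.4],[0,0,0,0,0,0,0.4],[0,0,0,0,0,0,0.4]]]'

```text
time: 10.02
tool_pos: [0.551, -0.0487, 0.0639]
orientation: [-0.191, 3.133, -0.001]
contact_force: [-1.3, 1.1, 7.1]
grip_width: 0.0629
grip_force: 66.9
```

```bash
python3 g.py .55,-.049,.15,97 .5015,.1755,.15,97.5
```

```text
10.02 [ 0.551  -0.0487  0.0639] w 0.0629
.55,-.049,.15,97 [ 0.0008 -0.0002 -0.0861] [-0.001   0.0048 -0.0003]
.5015,.1755,.15,97.5 [ 0.0216  0.2285 -0.0862] [-0.001   0.0048 -0.017 ]
```

Emit:
step_arm --rows '[[[0,0,-0.01,0,0,0,0.4],[0,0,-0.03,0,0,0,0.4],[0,0,-0.055,0,0,0,0.4],[0.002,0.02,-0.075,0,0,0,0.4],[0.006,0.06,-0.075,0,0,-0.01,0.4],[0.01,0.1,-0.075,0,0,-0.01,0.4],[0.014,0.14,-0.075,0,0,-0.01,0.4],[0.017,0.175,-0.075,0,0,-0.01,0.4]]]'

```text
time: 10.68
tool_pos: [0.5109, 0.1249, 0.1382]
orientation: [-0.199, 3.135, 0.001]
contact_force: [0.9, 0.0, -1.4]
grip_width: 0.0628
grip_force: 66.1
```

```bash
python3 g.py .5015,.1755,.08,97.5
```

```text
10.68 [0.5109 0.1249 0.1382] w 0.0628
.5015,.1755,.08,97.5 [0.003  0.0514 0.0583] [ 0.0006  0.0013 -0.0077]
```

Emit:
step_arm --rows '[[[0.002,0.025,0,0,0,0,0.4],[0.003,0.04,0,0,0,0,0.4],[0.003,0.049,0.01,0,0,0,0.4],[0.003,0.049,0.03,0,0,0,0.4],[0.003,0.049,0.045,0,0,0,0.4],[0.003,0.049,0.058,0,0,0,0.4],[0.003,0.049,0.058,0,0,0,0.4],[0.003,0.049,0.058,0,0,0,0.4]]]'

```text
time: 11.35
tool_pos: [0.5017, 0.1705, 0.0783]
orientation: [0.199, -3.133, 0.001]
contact_force: [-0.2, 0.1, -1.4]
grip_width: 0.0631
grip_force: 66.0
```

```bash
python3 g.py .5015,.1755,.037,97.5;python3 -c "
from h import *
cv2.imwrite('pics/s5.png',np.hstack([cv2.resize(capture('scene')[130:320,200:460,::-1],None,fx=1.5,fy=1.5),cv2.resize(capture('top')[150:340,140:400,::-1],None,fx=1.5,fy=1.5)]))"
```

```text
11.35 [0.5017 0.1705 0.0783] w 0.0631
.5015,.1755,.037,97.5 [-0.0006  0.005   0.0413] [-0.0009 -0.0049 -0.008 ]
```

View pics/s5.png

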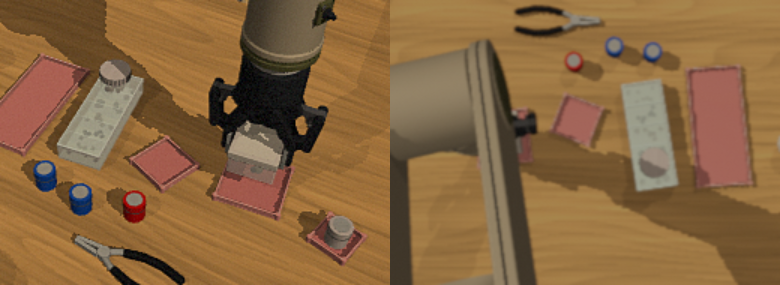

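The box hangs square over the large tray, and the whole case is now visible. I lower the box.

Emit:
step_arm --rows '[[[0,0.003,0.01,0,0,0,0.4],[0,0.004,0.022,0,0,0,0.4],[0,0.004,0.03,0,0,0,0.4],[0,0.004,0.036,0,0,0,0.4],[0,0.004,0.039,0,0,0,0.4],[0,0.004,0.041,0,0,0,0.4],[0,0.004,0.041,0,0,0,0.4],[0,0.004,0.041,0,0,0,0.4]]]'

```text
time: 12.12
tool_pos: [0.5021, 0.1752, 0.0384]
orientation: [-0.2, 3.135, 0.0]
contact_force: [0.2, 0.2, -0.9]
grip_width: 0.0634
grip_force: 66.0
```

```bash
python3 g.py .5015,.1755,.037,97.5; python3 - <<'E'
from h import *
img=cv2.cvtColor(capture("top"),cv2.COLOR_RGB2HSV)
m=(img[...,1]<70)&(img[...,2]>90);m[:,:280]=0;m[:,340:]=0;m[:195]=0;m[290:]=0
m=cv2.morphologyEx(m.astype(np.uint8),cv2.MORPH_CLOSE,np.ones((7,7)))
c=max(cv2.findContours(m,0,cv2.CHAIN_APPROX_NONE)[0],key=cv2.contourArea)
print(rect(unproj("top",c[:,0],.03)))
print([ (d["point"],unproj("top",[d["point"][::-1]],.06)) for d in look_for("jar","top")[:2]])
E
```

```text
12.12 [0.5021 0.1752 0.0384] w 0.0634
.5015,.1755,.037,97.5 [0.0006 0.0003 0.0014] [ 0.      0.0004 -0.0068]
(array([504.4, -60.8]), array([170.4,  66.2]), 8.4)
[([258.7, 317.5], array([[ 0.4578333 , -0.07031162]]))]
```

Emit:
step_arm --rows '[[[0,0,0.001,0,0,0,0.4],[0,0,0.002,0,0,0,0.4],[0,0,0.002,0,0,0,0.4],[0,0,0.002,0,0,0,0.3],[0,0,0.002,0,0,0,0.2],[0,0,0.002,0,0,0,0.1],[0,0,0.002,0,0,0,0],[0,0,0.002,0,0,0,0]]]'

```text
time: 12.88
tool_pos: [0.5019, 0.1752, 0.0361]
orientation: [0.2, -3.135, 0.0]
contact_force: [0.3, 0.4, -0.5]
grip_width: 0.0856
grip_force: 0.0
```

```bash
python3 g.py .502,.175,.15,97.5 .459,-.0645,.15,97.5
```

```text
12.88 [0.5019 0.1752 0.0361] w 0.0856
.502,.175,.15,97.5 [-1.000e-04 -2.000e-04 -1.139e-01] [-0.     -0.0002 -0.0069]
.459,-.0645,.15,97.5 [ 0.073  -0.2323 -0.1138] [-0.     -0.0002 -0.0069]
```

Emit:
step_arm --rows '[[[0,0,-0.015,0,0,0,0],[0,0,-0.04,0,0,0,0],[0,0,-0.075,0,0,0,0],[0.008,-0.025,-0.1,0,0,0,0],[0.019,-0.06,-0.1,0,0,0,0],[0.031,-0.098,-0.1,0,0,0,0],[0.043,-0.136,-0.1,0,0,0,0],[0.054,-0.172,-0.1,0,0,0,0]]]'

```text
time: 13.55
tool_pos: [0.4697, -0.0038, 0.1365]
orientation: [-0.201, 3.134, -0.001]
contact_force: [0.5, -0.7, 0.5]
grip_width: 0.0857
grip_force: 0.0
```

```bash
python3 g.py .459,-.0645,.12,97.5
```

```text
13.55 [ 0.4697 -0.0038  0.1365] w 0.0857
.459,-.0645,.12,97.5 [ 0.0183 -0.0588  0.0165] [-0.0007  0.0012 -0.0053]
```

Emit:
step_arm --rows '[[[0.01,-0.03,0,0,0,0,0],[0.018,-0.056,0.005,0,0,0,0],[0.018,-0.056,0.01,0,0,0,0],[0.018,-0.056,0.015,0,0,0,0],[0.018,-0.056,0.03,0,0,0,0],[0.018,-0.056,0.05,0,0,0,0],[0.018,-0.056,0.068,0,0,0,0],[0.018,-0.056,0.068,0,0,0,0]]]'

```text
time: 14.22
tool_pos: [0.4567, -0.0582, 0.0643]
orientation: [0.201, -3.129, -0.004]
contact_force: [-1.2, -0.9, -1.0]
grip_width: 0.0857
grip_force: 0.0
```

```bash
python3 g.py .459,-.0645,.0675,97.5
```

```text
14.22 [ 0.4567 -0.0582  0.0643] w 0.0857
.459,-.0645,.0675,97.5 [-0.0014 -0.0065 -0.0032] [ 0.0052 -0.0114 -0.0046]
```

Emit:
step_arm --rows '[[[0,-0.004,0,0,0,0,0],[0,-0.004,0,0,0,0,0],[0,-0.004,0,0,0,0,0.2],[0,-0.004,0,0,0,0,0.3],[0,-0.004,0,0,0,0,0.4],[0,-0.004,0,0,0,0,0.5],[0,-0.004,0,0,0,0,0.6],[0,-0.004,0,0,0,0,0.6]]]'

```text
time: 14.88
tool_pos: [0.4608, -0.0642, 0.0696]
orientation: [-0.2, 3.133, -0.001]
contact_force: [-2.1, 0.6, 7.1]
grip_width: 0.0439
grip_force: 60.8
```

Emit:
step_arm --rows '[[[0,0,0,0,0,0,0.6],[0,0,0,0,0,0,0.6],[0,0,0,0,0,0,0.6],[0,0,0,0,0,0,0.6],[0,0,0,0,0,0,0.6],[0,0,0,0,0,0,0.6],[0,0,0,0,0,0,0.6],[0,0,0,0,0,0,0.6]]]'

```text
time: 15.55
tool_pos: [0.4609, -0.0642, 0.0696]
orientation: [-0.2, 3.133, -0.001]
contact_force: [-1.8, 0.2, 6.7]
grip_width: 0.0444
grip_force: 60.8
```

```bash
python3 g.py .459,-.0645,.15,97.5 .5315,.058,.15,97.5
```

```text
15.55 [ 0.4609 -0.0642  0.0696] w 0.0444
.459,-.0645,.15,97.5 [ 0.0017 -0.0001 -0.0804] [-0.0013  0.0033 -0.0069]
.5315,.058,.15,97.5 [-0.0857  0.1122 -0.0804] [-0.0013  0.0033 -0.0069]
```

Emit:
step_arm --rows '[[[0,0,-0.01,0,0,0,0.6],[0,0,-0.03,0,0,0,0.6],[0,0,-0.055,0,0,0,0.6],[-0.02,0.025,-0.065,0,0,0,0.6],[-0.04,0.05,-0.065,0,0,0,0.6],[-0.06,0.08,-0.065,0,0,0,0.6],[-0.08,0.105,-0.065,0,0,0,0.6],[-0.085,0.111,-0.065,0,0,0,0.6]]]'

```text
time: 16.22
tool_pos: [0.532, 0.0605, 0.1345]
orientation: [-0.203, 3.133, 0.002]
contact_force: [-0.1, 0.5, -0.5]
grip_width: 0.0443
grip_force: 61.4
```

Emit:
step_arm --rows '[[[0,0.001,0,0,0,0,0.6],[0,0.002,0.015,0,0,0,0.6],[0,0.002,0.03,0,0,0,0.6],[0,0.002,0.045,0,0,0,0.6],[0,0.002,0.05,0,0,0,0.6],[0,0.002,0.05,0,0,0,0.6],[0,0.002,0.05,0,0,0,0.6],[0,0.002,0.05,0,0,0,0.6]]]'

```text
time: 16.88
tool_pos: [0.5306, 0.0584, 0.0845]
orientation: [-0.199, 3.134, -0.0]
contact_force: [0.8, 0.3, -1.2]
grip_width: 0.0443
grip_force: 61.5
```

```bash
python3 g.py .5315,.058,.0425,97.5;python3 -c "
from h import *
cv2.imwrite('pics/s6.png',np.hstack([cv2.resize(capture('scene')[130:320,200:460,::-1],None,fx=1.5,fy=1.5),cv2.resize(capture('top')[150:340,140:400,::-1],None,fx=1.5,fy=1.5)]))"
```

```text
16.88 [0.5306 0.0584 0.0845] w 0.0443
.5315,.058,.0425,97.5 [-0.0008 -0.0005  0.042 ] [-0.0005  0.0027 -0.0078]
```

View pics/s6.png

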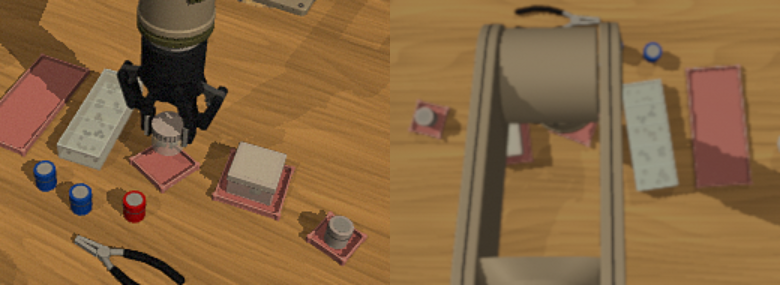

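The box sits in the large tray (257,170), the tin in the small tray, and the jar is above the medium tray (165,130). I lower the jar.

Emit:
step_arm --rows '[[[0,0,0.01,0,0,0,0.6],[0,0,0.022,0,0,0,0.6],[0,0,0.03,0,0,0,0.6],[0,0,0.036,0,0,0,0.6],[0,0,0.039,0,0,0,0.6],[0,0,0.041,0,0,0,0.6],[0,0,0.041,0,0,0,0.6],[0,0,0.041,0,0,0,0.6]]]'

```text
time: 17.65
tool_pos: [0.5293, 0.0589, 0.0426]
orientation: [0.2, -3.133, -0.0]
contact_force: [-8.1, 0.1, 10.2]
grip_width: 0.0442
grip_force: 62.4
```

Emit:
step_arm --rows '[[[0,0,0.001,0,0,0,0.6],[0,0,0.002,0,0,0,0.6],[0,0,0.002,0,0,0,0.6],[0,0,0.002,0,0,0,0.4],[0,0,0.002,0,0,0,0.2],[0,0,0.002,0,0,0,0.1],[0,0,0.002,0,0,0,0],[0,0,0.002,0,0,0,0]]]'

```text
time: 18.32
tool_pos: [0.5299, 0.0588, 0.04]
orientation: [0.2, -3.135, -0.0]
contact_force: [0.2, 0.6, -1.3]
grip_width: 0.0855
grip_force: 0.0
```

```bash
python3 g.py .531,.058,.15,97.5 .505,-.0595,.15,99.5
```

```text
18.32 [0.5299 0.0588 0.04  ] w 0.0855
.531,.058,.15,97.5 [-0.001  -0.0009 -0.11  ] [ 0.0001 -0.0007 -0.0068]
.505,-.0595,.15,99.5 [ 0.0397 -0.1142 -0.11  ] [ 0.0001 -0.0007 -0.0735]
```

Emit:
step_arm --rows '[[[0,0,-0.015,0,0,0,0],[0,0,-0.04,0,0,0,0],[0,0,-0.075,0,0,0,0],[0.01,-0.028,-0.08,0,0,-0.03,0],[0.02,-0.056,-0.08,0,0,-0.073,0],[0.032,-0.09,-0.07,0,0,-0.073,0],[0.039,-0.112,-0.05,0,0,-0.073,0],[0.039,-0.112,-0.05,0,0,-0.073,0]]]'

```text
time: 18.98
tool_pos: [0.5028, -0.0605, 0.0871]
orientation: [0.255, -3.127, 0.0]
contact_force: [-0.8, 0.2, -1.3]
grip_width: 0.0851
grip_force: 0.0
```

Emit:
step_arm --rows '[[[0,0,0,0,0,0,0],[0,0,0,0,0,0,0],[0,0,0,0,0,0,0],[0,0,0,0,0,0,0],[0,0,0,0,0,0,0],[0,0,0,0,0,0,0],[0,0,0,0,0,0,0],[0,0,0,0,0,0,0]]]'

```text
time: 19.65
tool_pos: [0.5056, -0.0569, 0.0904]
orientation: [-0.261, 3.131, -0.0]
contact_force: [-0.4, -0.7, 0.2]
grip_width: 0.0856
grip_force: 0.0
```

```bash
python3 g.py .505,-.0595,.031,99.5
```

```text
19.65 [ 0.5056 -0.0569  0.0904] w 0.0856
.505,-.0595,.031,99.5 [ 0.0011 -0.0024  0.0594] [-0.0002  0.0004  0.0005]
```

Emit:
step_arm --rows '[[[0.001,-0.002,0.01,0,0,0,0],[0.001,-0.003,0.022,0,0,0,0],[0.001,-0.003,0.035,0,0,0,0],[0.001,-0.003,0.045,0,0,0,0],[0.001,-0.003,0.053,0,0,0,0],[0.001,-0.003,0.058,0,0,0,0],[0.001,-0.003,0.059,0,0,0,0],[0.001,-0.003,0.059,0,0,0,0]]]'

```text
time: 20.32
tool_pos: [0.5047, -0.0603, 0.0308]
orientation: [0.26, -3.13, -0.0]
contact_force: [-0.3, 0.1, 0.1]
grip_width: 0.0854
grip_force: 0.0
```

Emit:
step_arm --rows '[[[0,0,0,0,0,0,0.1],[0,0,0,0,0,0,0.2],[0,0,0,0,0,0,0.25],[0,0,0,0,0,0,0.3],[0,0,0,0,0,0,0.35],[0,0,0,0,0,0,0.4],[0,0,0,0,0,0,0.4],[0,0,0,0,0,0,0.4]]]'

```text
time: 20.98
tool_pos: [0.5058, -0.0605, 0.0327]
orientation: [-0.26, 3.129, -0.001]
contact_force: [-2.7, -0.0, 7.0]
grip_width: 0.0627
grip_force: 66.8
```

```bash
python3 g.py .505,-.0595,.09,99.5 .5225,-.172,.09,94.1
```

```text
20.98 [ 0.5058 -0.0605  0.0327] w 0.0627
.505,-.0595,.09,99.5 [ 0.0006  0.0011 -0.0573] [-0.0011  0.003  -0.0006]
.5225,-.172,.09,94.1 [ 0.0018 -0.1128 -0.0573] [-0.0009  0.003   0.1794]
```

Emit:
step_arm --rows '[[[0,0,-0.01,0,0,0,0.4],[0,0,-0.025,0,0,0,0.4],[0,0,-0.045,0,0,0,0.4],[0,-0.02,-0.055,0,0,0.05,0.4],[0.001,-0.05,-0.055,0,0,0.1,0.4],[0.001,-0.08,-0.055,0,0,0.15,0.4],[0.001,-0.1,-0.055,0,0,0.179,0.4],[0.001,-0.11,-0.055,0,0,0.179,0.4]]]'

```text
time: 21.65
tool_pos: [0.5225, -0.1716, 0.0873]
orientation: [-0.109, 3.139, -0.002]
contact_force: [0.3, 1.1, -2.1]
grip_width: 0.0623
grip_force: 66.5
```

Emit:
step_arm --rows '[[[0,0,0,0,0,0,0.4],[0,0,0.01,0,0,0,0.4],[0,0,0.02,0,0,0,0.4],[0,0,0.02,0,0,0,0.4],[0,0,0.02,0,0,0,0.4],[0,0,0.02,0,0,0,0.4],[0,0,0.02,0,0,0,0.4],[0,0,0.02,0,0,0,0.4]]]'

```text
time: 22.32
tool_pos: [0.5225, -0.1688, 0.0667]
orientation: [-0.114, 3.139, -0.0]
contact_force: [0.6, 0.0, -2.0]
grip_width: 0.0625
grip_force: 66.4
```

```bash
python3 g.py .5225,-.172,.0355,94.1;python3 -c "
from h import *
cv2.imwrite('pics/s7.png',np.hstack([cv2.resize(capture('scene')[120:310,160:420,::-1],None,fx=1.5,fy=1.5),cv2.resize(capture('top')[150:340,150:410,::-1],None,fx=1.5,fy=1.5)]))"
```

```text
22.32 [ 0.5225 -0.1688  0.0667] w 0.0625
.5225,-.172,.0355,94.1 [ 0.0003 -0.0032  0.0312] [-0.0006  0.0012  0.0016]
```

View pics/s7.png

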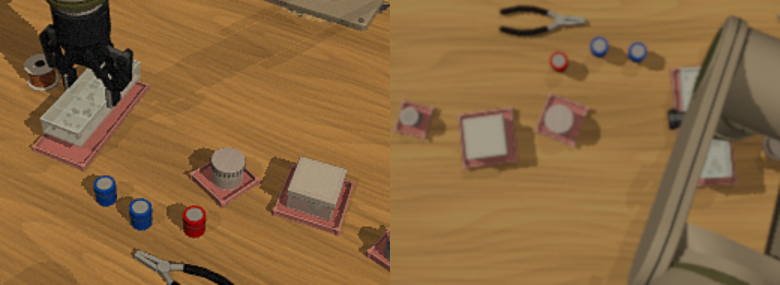

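The jar, box and tin stand in their trays, and the case is over the long tray, parallel to it. I lower the case.

Emit:
step_arm --rows '[[[0,-0.002,0.008,0,0,0,0.4],[0,-0.003,0.016,0,0,0,0.4],[0,-0.003,0.022,0,0,0,0.4],[0,-0.003,0.026,0,0,0,0.4],[0,-0.003,0.029,0,0,0,0.4],[0,-0.003,0.03,0,0,0,0.4],[0,-0.003,0.03,0,0,0,0.4],[0,-0.003,0.03,0,0,0,0.4]]]'

```text
time: 23.08
tool_pos: [0.5225, -0.172, 0.0363]
orientation: [-0.113, 3.139, -0.0]
contact_force: [0.1, 0.7, -2.0]
grip_width: 0.0629
grip_force: 66.5
```

```bash
python3 g.py .5225,-.172,.0355,94.1
```

```text
23.08 [ 0.5225 -0.172   0.0363] w 0.0629
.5225,-.172,.0355,94.1 [0.     0.     0.0008] [-0.0002  0.0005  0.0005]
```

Emit:
step_arm --rows '[[[0,0,0.001,0,0,0,0.4],[0,0,0.002,0,0,0,0.4],[0,0,0.002,0,0,0,0.4],[0,0,0.002,0,0,0,0.3],[0,0,0.002,0,0,0,0.2],[0,0,0.002,0,0,0,0.1],[0,0,0.002,0,0,0,0],[0,0,0.002,0,0,0,0]]]'

```text
time: 23.75
tool_pos: [0.5226, -0.1721, 0.0344]
orientation: [-0.113, 3.139, -0.0]
contact_force: [-0.2, -0.5, -0.2]
grip_width: 0.0854
grip_force: 0.0
```

Emit:
step_arm --rows '[[[0,0,-0.01,0,0,0,0],[0,0,-0.03,0,0,0,0],[0,0,-0.07,0,0,0,0],[0,0,-0.11,0,0,0,0],[0,0,-0.15,0,0,0,0],[0.03,0,-0.18,0,0,0,0],[0.07,0,-0.2,0,0,0,0],[0.11,0,-0.2,0,0,0,0]]]'

```text
time: 24.42
tool_pos: [0.4159, -0.1807, 0.2402]
orientation: [-0.115, 3.132, -0.007]
contact_force: [-0.1, -1.7, 1.6]
grip_width: 0.0852
grip_force: 0.0
```

Emit:
step_arm --rows '[[[0,-0.04,0,0,0,0,0],[0,-0.08,0,0,0,0,0],[0,-0.12,0,0,0,0,0],[0,-0.16,0,0,0,0,0],[0,-0.2,0,0,0,0,0],[0,-0.2,0,0,0,0,0],[0,-0.2,0,0,0,0,0],[0,-0.2,0,0,0,0,0]]]'

```text
time: 25.08
tool_pos: [0.4285, -0.3791, 0.2343]
orientation: [0.112, -3.139, -0.001]
contact_force: [-0.4, 0.3, -0.2]
grip_width: 0.0856
grip_force: 0.0
```

```bash
python3 -c "
from h import *
cv2.imwrite('pics/s8.png',np.hstack([cv2.resize(capture('scene')[120:310,180:450,::-1],None,fx=1.45,fy=1.45),cv2.resize(capture('top')[150:340,145:415,::-1],None,fx=1.45,fy=1.45)]))"
```

```text
(no output)
```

View pics/s8.png

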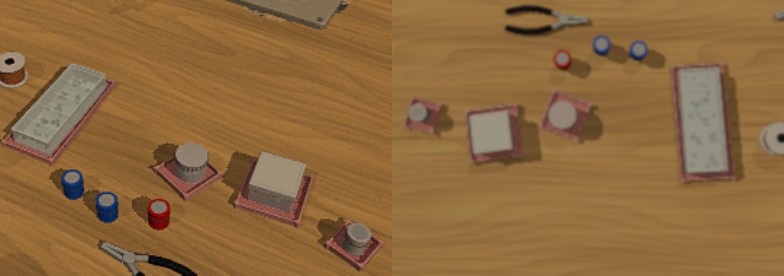

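All four stand flat in their trays: case (60,110), jar (190,165), box (275,183) and tin (357,240). The spool and pliers are where they were, so I hand the job in.

```bash
python3 -c "
from rig import *
print(close_job())"
```

```text
the job is handed in; nothing more can be done
None
```

The case, box, jar and tin each stand flat and upright in their own tray, the spool and pliers look untouched in the last pictures, and the job was handed in at about 25 s; the hand-in call gave no verdict.

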